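# Set the polariser ring to the index

## Robot

A 7-joint arm with a two-finger parallel gripper is mounted at the origin on the work surface. World frame = base frame: x ahead of the robot, y to its left, z up, the work surface at z = 0. Lengths are in m, angles in rad, forces in N, time in s.
With the tool pointing down it reaches from about 0.4 to 0.85 m from the base axis. Payload 4.5 kg.
Tool frame: the origin (TCP) lies at the very end of the fingers, on their centre line; the grasp point (between the pads) lies 19 mm behind it; y points along the fingers, x is the direction in which the jaws open and shut, and the axes are right-handed (so a half turn about y gives the same grasp; the last joint's range is limited). The gripper opens to 88 mm and grips with 3 to 60 N. Pads are 18 mm wide; open, the fingers measure 123 mm over their backs; the gripper's body (75 mm by 187 mm) begins 45 mm behind the grasp point.
Start: joints at [1.233, 0.689, -0.195, 1.565, 0.157, 0.902, -0.215], TCP at [0.227, -0.582, 0.204] pointing down, gripper open.
Joint ranges: [-3.01, 3.01], [-0.46, 2.08], [-1.47, 1.51], [0.13, 2.56], [-1, 4.14], [0.04, 2.09], [-2.66, 2.66]. Speed limits (rad/s): [2.57, 2.57, 3.14, 3.14, 3.14, 3.14, 3.14].

## Interface

Orientations are given as a unit quaternion [x, y, z, w].
In Python, from plant import r gives the robot as it stands.
- The arm moves only by the shell command python3 -m inch 'ROWS' [OPENING] [FORCE]. ROWS is JSON, a list of rows, each a list of 6 numbers: the shift along the tool's x, y, z in mm, then the turn, a rotation vector about the tool's x, y, z in rad. In form: [[x, y, z, ax, ay, az], ...]. A call has 1 to 12 rows; each row shifts and turns the commanded pose from where the row before left it, along the tool's axes as they then stand; what a row does not reach is not made up. A row lasts 1/12 s, in which the tool goes at most 41.7 mm and 7.16 degrees, less where a joint would pass 70% of its speed; a pose out of reach is approached as far as the arm can. A call is refused whole if a number of a shift passes 41.7 or a number of a turn 0.125, either way. A call with a gripper value outside its range is refused whole. OPENING is the finger opening in mm, from 0 to 88.1, set as the call begins (- or left out, the last holds). The fingers move at their own pace and stop on an object; FORCE is the grip in N (left out, the last holds). Time passes only in rows, so rows that do not move let the fingers close. It gives the time, the measured TCP pose, the force and the opening at its end, in the units of the state.
- r.get_state(): the state, without advancing time (a new reading comes with each control period).
- r.snapshot(name): name is "side" or "top" or "wrist"; returns a dict with "img" (480x640x3 uint8, red, green, blue), "range_z" (480x640 float32, m along the optical axis (not along the pixel's ray), 0 where there is no reading), "mtx" (3x3 intrinsics, pixels), "camera_from_world" (4x4, takes a point from world to camera coordinates); the wrist camera has in their place "tool_from_camera" (4x4, takes a point from camera to tool coordinates, whose origin is the TCP and whose axes are the tool frame's). Camera axes: x right, y down, z forward; pixel columns grow to the right and rows downward; lengths in m; the calibration is good to about 2 mm. The wrist camera is an equidistant fisheye: a pixel r from the principal point sees the ray r / f radians off the axis. A picture is of the moment at which its call begins: read the wrist's pose just before it.
- r.finish_job(): hands the job in, once; it reports no verdict.
The state is a dict: "clock": time; "q": joint angles; "qd": joint speeds; "joint_torque": joint torques, N m; "tool_pos": TCP position; "eef_rot": TCP orientation; "contact_force": force on the tool from outside, world axes, zero at the start; "moment": the same for the moment, N m; "opening": opening from 0.0 (shut) to 1.0 (fully open).
Only numpy, scipy, OpenCV 4.12 (cv2) and the standard library are available. Lean on these libraries where they do the work, as an engineer would, in place of code of your own. Each camera call takes 0.05 s, during which the arm holds its last target.

## Task

On the bench stands a round polarising light stand with a ring that turns around its glass stage. With a fingertip against the side of the ring's upright lever post, push the lever round (either way) until its pointer lines up with the point of the black index rider on the dial's rim, and leave it there, clear of everything. Only push the post, never take it between the fingers, and leave the stand, the index rider, the glass dish on the stage, the bottle, the tube rack and the vial where they are.

Things in the scene. Friction and masses are not known exactly. Their poses are not given: they have to be found in the camera images.
- stand: white drum, 230 mm across and 55 mm high, about 2.5 to 3.4 kg, standing loose on the bench on its rubber foot: a level push below 10 N does not shift it. Origin: centre of the underside, on the vertical axis of the ring; z up. Its flat top carries a dial of 36 black radial ticks, one every 10 degrees, from 86 to 97 mm from the axis, every third one longer. At its middle is a round glass stage, 73 mm across, 13 mm above the drum's top.
- stage (a point): centre of the top of the glass stage, on the ring's axis, 68 mm above the bench
- ring: dark steel ring around the stage on top of the drum, 110 mm outside and 76 mm inside diameter, its upper face 11 mm above the drum's top, with one dark lever that carries a black post. Turns full circles either way about the vertical axis, needs about 1.7 N at the post, stays where it is left (no spring). Origin: on the axis, at the drum's top face; the lever points along its own -x; z up.
- lever_post (a point): centre of the top of the lever's upright round black plastic post: 12 mm diameter, 72 mm from the axis, its top 48 mm above the drum's top (103 mm above the bench). The post rises from a flat bar 10 mm wide whose top is 9 mm above the drum's top.
- pointer_tip (a point): outer tip of the lever's pointer, a dark nib 4 mm wide that juts 6 mm out beyond the post, 84 mm from the axis, 5 mm above the drum's top; on the line from the axis through the post
- index: black index rider on the rim of the drum's top: a block 16 mm wide, 10 mm high above the drum's top, 102 to 114 mm from the axis, with a wedge that points inwards to the axis and ends 94 mm from it. It marks the wanted setting. Stiff, but it can be shoved along the rim, which must not happen. The lever and its pointer pass it without touching. Origin: on the axis, at the drum's top face; the rider stands along its own +x.
- index_mark (a point): the point on the dial, 84 mm from the axis and 5 mm above the drum's top, straight inwards of the index rider's wedge: where the pointer tip is to come
- dish: low open glass dish, 56 mm across, 14 mm high, loose on the middle of the stage, with two maize kernels fixed in it. Origin: centre of its underside.
- bottle: glass bottle with an orange cap, 72 mm across, 150 mm high, standing to the left of the stand. Origin: centre of its underside.
- rack: blue test-tube rack with glass tubes, 100 x 100 mm and 91 mm high with the tubes, standing to the right of the stand. Origin: centre of its underside.
- vial: small glass vial with a white cap, 34 mm across, 55 mm high, standing between the stand and the rack. Origin: centre of its underside.

How it is judged:
By the outcome, as a careful person would: the job done as asked, in the order asked, and still so for the second after the job is handed in, with the robot touching nothing.
It also fails if it takes over 48 s, if anything falls off the work surface, if the arm or the gripper's body presses on something with over 40 N, if the wrist force passes 120 N, or if a joint passes its speed limit or range.

## Working session

There is one attempt and no reset: what is moved stays moved. The work goes in short steps, Python scripts to look and compute and a shell command to move; the robot and the scene stay as the last step left them, time stands still between calls to the robot, and variables do not carry over. Pictures are saved under pics/ and viewed, and the job is handed in when it is done.

```bash
ls; mkdir -p pics
python3 - <<'E'
from plant import r
import cv2,numpy as np
s=r.get_state();print(s)
for n in("side","top","wrist"):
    d=r.snapshot(n);cv2.imwrite(f"pics/{n}0.png",d["img"][:,:,::-1]);np.savez(f"pics/{n}0.npz",**d)
    print(n,d["mtx"],d.get("camera_from_world",d.get("tool_from_camera")))
E
```

```text
pics
{'clock': 0.0, 'q': array([ 1.23281482,  0.68998818, -0.19452594,  1.56634097,  0.15730604,
        0.9025215 , -0.21504746]), 'qd': array([-1.17180089e-03, -3.75362050e-04, -1.04178409e-03, -5.19788065e-04,
       -1.15457399e-04, -1.16597506e-03,  5.34153896e-05]), 'joint_torque': array([-7.75682274e-04, -5.27572703e+01, -1.26771066e+00, -1.53430098e+01,
       -5.28381276e-02,  6.56928823e-03,  1.61421635e-04]), 'tool_pos': array([ 0.22674362, -0.58166269,  0.20320861]), 'eef_rot': array([-0.58349511,  0.39950098, -0.39836136,  0.58415806]), 'contact_force': array([ 0.61687814, -0.1735658 ,  1.28830364]), 'moment': array([-0.02889672, -0.01735318,  0.04180652]), 'opening': 1.0041324748293}
side [[618.0350491    0.         311.15822455]
 [  0.         618.0350491  234.788299  ]
 [  0.           0.           1.        ]] [[-0.69503845 -0.71895539 -0.0049691   0.37332694]
 [-0.38651495  0.37946692 -0.8406016   0.31608953]
 [ 0.60624067 -0.5823298  -0.54163111  1.20463602]
 [ 0.          0.          0.          1.        ]]
top [[582.7680297    0.         317.51165288]
 [  0.         582.7680297  232.4705005 ]
 [  0.           0.           1.        ]] [[-2.08573691e-02 -9.99782379e-01  4.05770315e-04 -3.08375626e-03]
 [-9.82425400e-01  2.04199683e-02 -1.85535327e-01  5.91791836e-01]
 [ 1.85486664e-01 -4.26841785e-03 -9.82637511e-01  1.41960817e+00]
 [ 0.00000000e+00  0.00000000e+00  0.00000000e+00  1.00000000e+00]]
wrist [[371.64829954   0.         322.50947706]
 [  0.         371.64829954 235.0291973 ]
 [  0.           0.           1.        ]] [[ 9.99999050e-01 -1.17174996e-03 -7.25376815e-04  1.76630406e-04]
 [ 3.19092491e-04 -3.15180967e-01  9.49031536e-01 -1.80906214e-01]
 [-1.34065263e-03 -9.49030866e-01 -3.15180294e-01  8.14418628e-02]
 [ 0.00000000e+00  0.00000000e+00  0.00000000e+00  1.00000000e+00]]
```

View pics/top0.png

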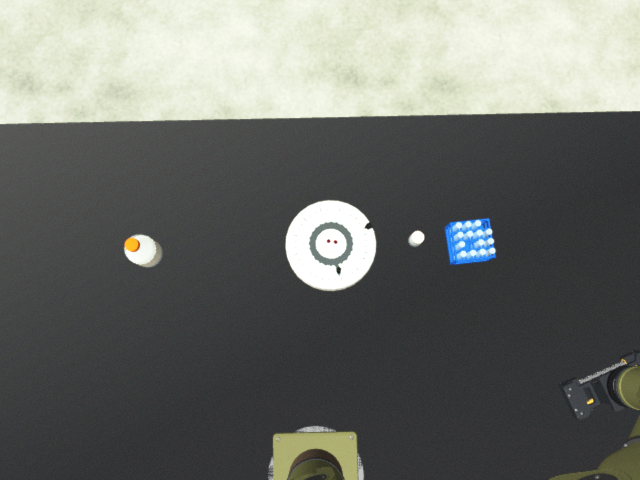

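View pics/side0.png

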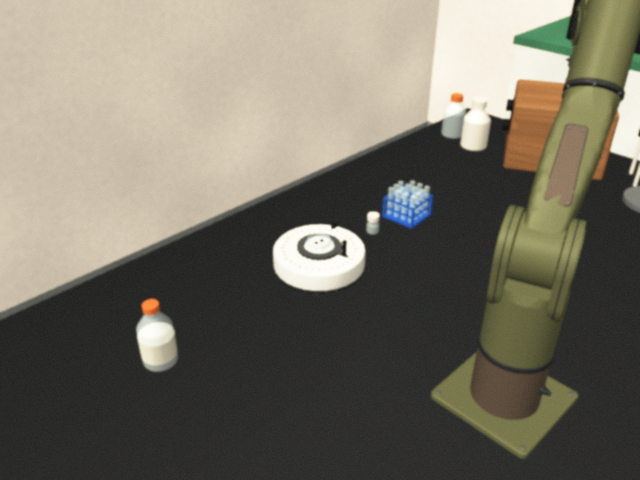

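View pics/wrist0.png

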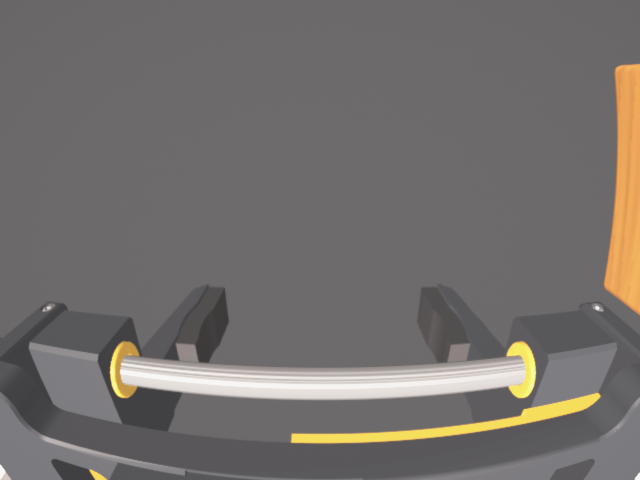

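The top view shows the drum at about (331,245), the lever at (338,270), the index at (368,226), the vial at (417,238), the rack at (470,241) and the bottle at (142,250). I'll measure these next.

```bash
cat > h.py <<'E'
import numpy as np,cv2
from scipy.spatial.transform import Rotation as R
def ray_plane(d,uv,z):
    uv=np.atleast_2d(uv).astype(float);K=d["mtx"];T=d["camera_from_world"]
    rc=np.c_[(uv-[K[0,2],K[1,2]])/K[0,0],np.ones(len(uv))]
    Rw=T[:3,:3].T;c=-Rw@T[:3,3];w=rc@Rw.T
    return c+w*((z-c[2])/w[:,2])[:,None]
def proj(d,p):
    p=np.atleast_2d(p);T=d["camera_from_world"];q=p@T[:3,:3].T+T[:3,3];q=q@d["mtx"].T;return q[:,:2]/q[:,2:]
def wrist_pts(d,pos,quat,uv,z):
    uv=np.atleast_2d(uv).astype(float);K=d["mtx"];T=d["tool_from_camera"]
    v=(uv-[K[0,2],K[1,2]])/K[0,0];th=np.linalg.norm(v,axis=1)
    rc=np.c_[v/np.maximum(th,1e-9)[:,None]*np.sin(th)[:,None],np.cos(th)]
    Rt=R.from_quat(quat).as_matrix();c=pos+Rt@T[:3,3];w=rc@(Rt@T[:3,:3]).T
    return c+w*((z-c[2])/w[:,2])[:,None]
def wproj(d,pos,quat,p):
    p=np.atleast_2d(p);T=d["tool_from_camera"];K=d["mtx"]
    t=R.from_quat(quat).inv().apply(p-pos);c=(t-T[:3,3])@T[:3,:3]
    rr=np.hypot(c[:,0],c[:,1]);th=np.arctan2(rr,c[:,2]);return c[:,:2]/rr[:,None]*th[:,None]*K[0,0]+[K[0,2],K[1,2]]
E
python3 - <<'E'
from h import *
d=dict(np.load("pics/top0.npz"));im=d["img"]
g=im.min(2);m=(g>170).astype(np.uint8);m[:130]=0;m[:,:280]=0;m[:,385:]=0;m[310:]=0
cs,_=cv2.findContours(m,0,1);c=max(cs,key=cv2.contourArea)
h=cv2.convexHull(c)[:,0].astype(float)
P=ray_plane(d,h,.055)[:,:2]
A=np.c_[2*P,np.ones(len(P))];s=np.linalg.lstsq(A,(P**2).sum(1),rcond=None)[0];print("centre",s[:2],np.sqrt(s[2]+s[:2]@s[:2]))
cv2.imwrite("pics/topz.png",cv2.resize(im[190:300,270:430],None,fx=5,fy=5,interpolation=cv2.INTER_CUBIC)[:,:,::-1])
R_=d["range_z"];
for n,uv,z in [("bottle cap",(132,244),.15),("vial cap",(417,238),.055),("idx",(369,226),.065),("posttop",(338,271),.103),("rack",[(450,222),(488,218),(492,255),(452,262)],.07)]: print(n,ray_plane(d,uv,z).round(3).tolist())
E
```

```text
centre [ 0.56100451 -0.04680376] 0.11432282526755679
bottle cap [[0.555, 0.423, 0.15]]
vial cap [[0.572, -0.266, 0.055]]
idx [[0.604, -0.145, 0.065]]
posttop [[0.487, -0.063, 0.103]]
rack [[0.609, -0.349, 0.07], [0.617, -0.445, 0.07], [0.523, -0.448, 0.07], [0.507, -0.348, 0.07]]
```

```bash
python3 -c "
from h import *
d=dict(np.load('pics/side0.npz'));cv2.imwrite('pics/sidez.png',cv2.resize(d['img'][180:300,260:440],None,fx=4.4,fy=4.4,interpolation=cv2.INTER_CUBIC)[:,:,::-1])"
```

```text
(no output)
```

View pics/topz.png

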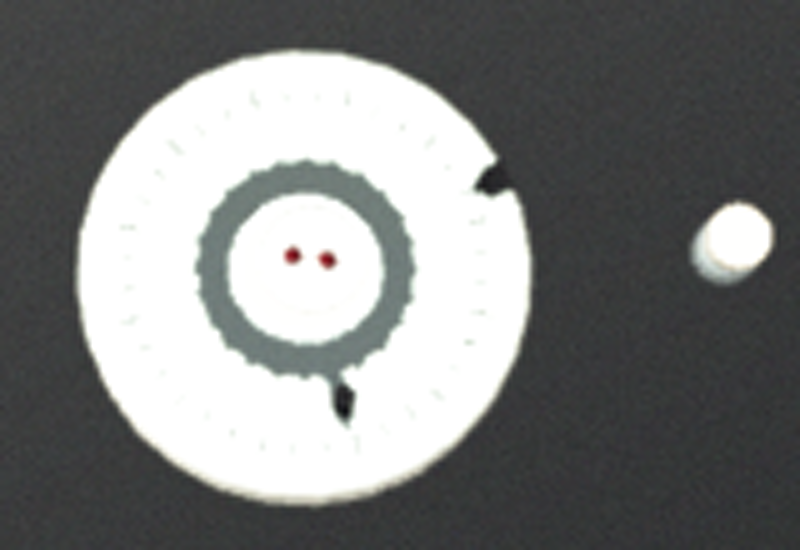

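View pics/sidez.png

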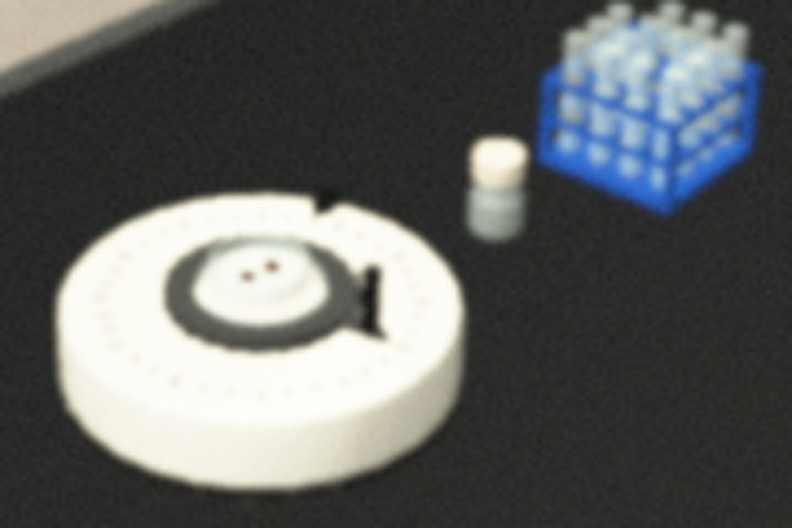

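Run:
```python
from h import *
from plant import r
s=r.get_state();M=R.from_quat(s["eef_rot"]).as_matrix();print(M.round(3),s["clock"])
d=dict(np.load("pics/top0.npz"));im=d["img"].astype(int)
c=np.array([.5610,-.0468])
g=im.max(2);m=(g<90)
yy,xx=np.nonzero(m);
def an(uv,z):
    P=ray_plane(d,uv,z)[:,:2]-c;return np.hypot(*P.T),np.degrees(np.arctan2(P[:,1],P[:,0]))
uv=np.c_[xx,yy];rr,a=an(uv,.063)
k=(rr>.092)&(rr<.112);k&=(abs(a+66)<15);print("idx",a[k].mean(),k.sum(),rr[k].min(),rr[k].max())
k=(rr>.06)&(rr<.1)&(abs(abs(a)-168)<20)
# vertical camera centre vs stand in side view
d2=dict(np.load("pics/side0.npz"))
print(uv[k].tolist())
Cw=-d["camera_from_world"][:3,:3].T@d["camera_from_world"][:3,3];print(Cw)
```

```text
[[ 0.363 -0.001  0.932]
 [-0.932  0.001  0.363]
 [-0.001 -1.    -0.   ]] 0.15
idx -65.56212647077304 24 0.09751956785178444 0.11134698180228648
[[337, 267], [338, 267], [337, 268], [338, 268], [339, 268], [337, 269], [338, 269], [339, 269], [340, 269], [337, 270], [338, 270], [339, 270], [337, 271], [338, 271], [339, 271], [338, 272], [339, 272]]
[ 0.31800863 -0.00910797  1.50475978]
```

```bash
python3 -m inch '[[-20,0,20,0,0,0],[-26,0,27,0,0,0],[-26,0,27,0,0,0],[-26,0,27,0,0,0],[-26,0,27,0,0,0],[-26,0,27,0,0,0],[-26,0,27,0,0,0],[-26,0,27,0,0,0],[-26,0,27,0,0,0],[-26,0,27,0,0,0],[-26,0,27,0,0,0],[-26,0,27,0,0,0]]' 0 20
python3 -m inch '[[-26,0,26,0,0,0],[-26,0,26,0,0,0],[-26,0,26,0,0,0],[-26,0,26,0,0,0],[-15,0,15,0,0,0],[-8,0,5,0,0,0],[0,0,0,0,0.08,0],[0,0,0,0,0.08,0],[0,0,0,0,0,0],[0,0,0,0,0,0]]'
python3 - <<'E'
from h import *
from plant import r
s=r.get_state();d=r.snapshot("wrist");cv2.imwrite("pics/w1.png",d["img"][:,:,::-1]);np.savez("pics/w1.npz",pos=s["tool_pos"],quat=s["eef_rot"],**d)
print(s);print(R.from_quat(s["eef_rot"]).as_matrix().round(3))
E
```

```text
clock: 1.15
tool_pos: [0.4116, -0.1803, 0.204]
eef_rot: [0.584, -0.399, 0.399, -0.584]
contact_force: [0.8, -0.6, 0.8]
opening: 0.113
clock: 1.98
tool_pos: [0.48, -0.0198, 0.2039]
eef_rot: [0.551, -0.444, 0.444, -0.55]
contact_force: [0.7, -0.3, 0.0]
opening: 0.007
{'clock': 1.9833, 'q': array([-1.91964364e-03,  5.03002510e-01, -8.14165317e-02,  1.99245702e+00,
        6.63508910e-02,  6.49483295e-01, -1.48453323e+00]), 'qd': array([ 0.01080627, -0.00137987, -0.01430484, -0.00531039,  0.00240209,
       -0.00051669,  0.00324691]), 'joint_torque': array([ -0.37234034, -40.39022684,   0.2297489 , -12.04748869,
        -0.04516165,  -0.07829967,  -0.10938548]), 'tool_pos': array([ 0.47998951, -0.01979643,  0.20391373]), 'eef_rot': array([ 0.55064138, -0.44418032,  0.44415385, -0.54975019]), 'contact_force': array([ 0.73110733, -0.32212636,  0.03067497]), 'moment': array([ 0.0233308 , -0.03822356, -0.03713998]), 'opening': 0.007021349745987723}
[[ 0.211 -0.001  0.978]
 [-0.978 -0.001  0.211]
 [ 0.001 -1.    -0.001]]
```

View pics/w1.png

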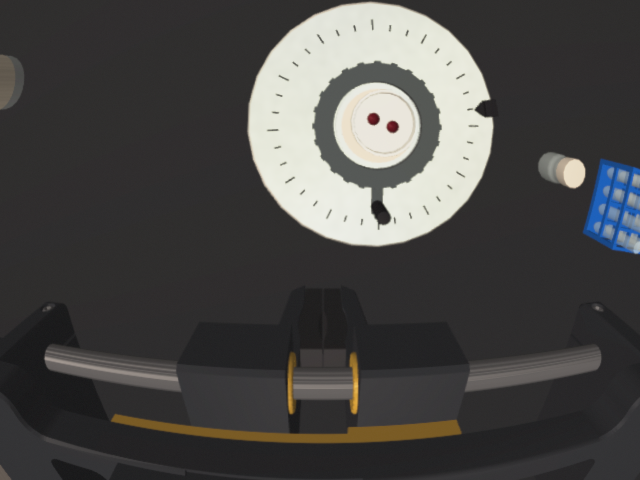

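The wrist view is clear. The drum centre is at about (372,124), the post at (380,212), and the index at (486,108) with its wedge tip at about (477,109). Now for precise angles.

```bash
cat > meas.py <<'E'
from h import *
import sys
def run(f,c0=(.561,-.047)):
    d=dict(np.load(f));im=d["img"];pos,q=d["pos"],d["quat"]
    H,W=im.shape[:2];uu,vv=np.meshgrid(np.arange(W),np.arange(H));uv=np.c_[uu.ravel(),vv.ravel()]
    def pol(z,c):
        P=wrist_pts(d,pos,q,uv,z)[:,:2]-c
        return np.hypot(*P.T).reshape(H,W),np.degrees(np.arctan2(P[:,1],P[:,0])).reshape(H,W)
    g=im.min(2).astype(int)
    # ring inner/outer & drum rim: fit the outer rim
    rr,a=pol(.055,np.array(c0))
    m=((g>130)&(rr<.14)).astype(np.uint8)
    cs,_=cv2.findContours(m,0,1);h=cv2.convexHull(max(cs,key=cv2.contourArea))[:,0].astype(float)
    h=h[(h[:,1]>3)]
    P=wrist_pts(d,pos,q,h,.055)[:,:2];keep=np.ones(len(P),bool)
    for _ in range(4):
        p=P[keep];A=np.c_[2*p,np.ones(len(p))];s=np.linalg.lstsq(A,(p**2).sum(1),rcond=None)[0];rad=np.sqrt(s[2]+s[:2]@s[:2])
        e=abs(np.hypot(*(P-s[:2]).T)-rad);keep=e<max(.0015,2*np.median(e))
    c=s[:2];print("centre",c.round(4),"rad",rad.round(4),keep.sum(),len(keep))
    # ticks on the dial: combine into a 10-degree phase and a centre check
    rr,a=pol(.055,c);
    k=(rr>.088)&(rr<.0925);w=np.clip(200-g,0,120)*k*(g>20)
    return d,c,rr,a,g,pol
if __name__=="__main__":
    d,c,rr,a,g,pol=run(sys.argv[1])
    # index at z .060 mid
    for z,lo,hi in((.065,.103,.113),(.060,.096,.101),(.055,.094,.1)):
        r2,a2=pol(z,c);k=(r2>lo)&(r2<hi)&(g<70)&(abs(a2+66)<9);print("idx",z,a2[k].mean().round(2),k.sum())
    for a0 in [float(sys.argv[2])]:
        dd=lambda x:(x-a0+180)%360-180
        r2,a2=pol(.103,c);k=(r2>.063)&(r2<.080)&(g<35)&(abs(dd(a2))<7);print("post top",(a0+dd(a2)[k].mean()).round(2),k.sum(),r2[k].mean())
        r2,a2=pol(.060,c);k=(r2>.0785)&(r2<.0835)&(g<80)&(abs(dd(a2))<6);print("nib",(a0+dd(a2)[k].mean()).round(2),k.sum())
        r2,a2=pol(.064,c);k=(r2>.0575)&(r2<.064)&(g<130)&(abs(dd(a2))<8);print("bar",(a0+dd(a2)[k].mean()).round(2),k.sum())
E
python3 meas.py pics/w1.npz 192
python3 -c "
from h import *
d=dict(np.load('pics/w1.npz'));im=d['img']
cv2.imwrite('pics/w1a.png',cv2.resize(im[70:250,340:520],None,fx=3.3,fy=3.3,interpolation=cv2.INTER_CUBIC)[:,:,::-1])"
```

```text
centre [ 0.5622 -0.0499] rad 0.1129 65 65
idx 0.065 -66.13 235
idx 0.06 -65.96 43
idx 0.055 -66.23 18
post top 189.97 79 0.06558251673585257
nib 194.83 51
bar 193.82 77
```

View pics/w1a.png

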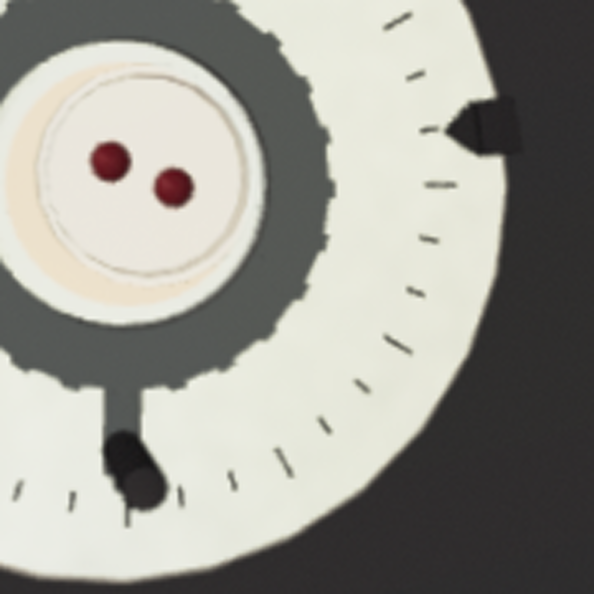

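```bash
python3 -m inch '[[0,20,0,0,0.01,0],[0,30,0,0,0.02,0],[0,30,0,0,0,0],[0,25,0,0,0,0],[0,14,0,0,0,0],[0,5,0,0,0,0],[0,0,0,0,0,0],[0,0,0,0,0,0]]'
python3 - <<'E'
from h import *
from plant import r
s=r.get_state();d=r.snapshot("wrist");cv2.imwrite("pics/w2.png",d["img"][:,:,::-1]);np.savez("pics/w2.npz",pos=s["tool_pos"],quat=s["eef_rot"],**d)
M=R.from_quat(s["eef_rot"]).as_matrix();print(s["tool_pos"],M[:,0])
E
```

```text
clock: 2.7
tool_pos: [0.4809, -0.019, 0.0805]
eef_rot: [-0.543, 0.452, -0.453, 0.543]
contact_force: [0.3, 0.6, -0.1]
opening: 0.002
[ 0.4809475  -0.01902185  0.08046987] [ 1.80838568e-01 -9.83512785e-01  1.16558180e-04]
```

View pics/w2.png

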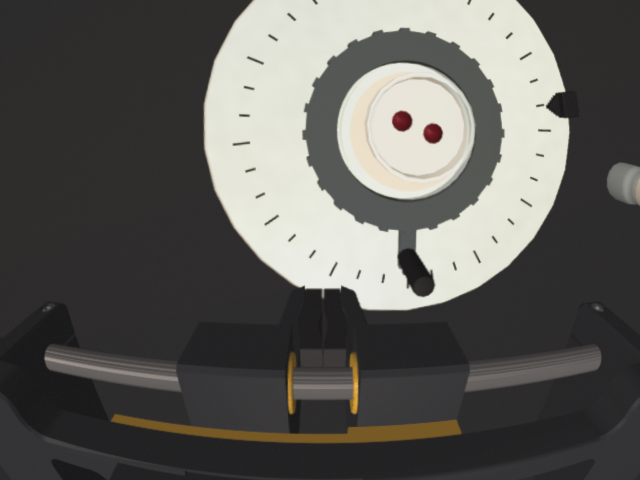

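Post at about (407,257) base to (423,285) top; the fingers' tip spans 303–345 at row 289. I'm closing the gap and correcting yaw.

```bash
python3 -m inch '[[10,0,0,0,-0.06,0],[10,0,0,0,0,0],[4,0,0,0,0,0],[0,0,0,0,0,0],[0,0,0,0,0,0]]'
python3 - <<'E'
from h import *
from plant import r
s=r.get_state();d=r.snapshot("wrist");cv2.imwrite("pics/w3.png",d["img"][:,:,::-1]);np.savez("pics/w3.npz",pos=s["tool_pos"],quat=s["eef_rot"],**d)
M=R.from_quat(s["eef_rot"]).as_matrix();print(s["tool_pos"],M[:,0])
E
python3 meas.py pics/w3.npz 194
```

```text
clock: 3.17
tool_pos: [0.4861, -0.0424, 0.0804]
eef_rot: [-0.556, 0.436, -0.437, 0.556]
contact_force: [-0.1, 0.1, 0.2]
opening: 0.002
[ 0.48612479 -0.04244288  0.08044615] [ 2.37644704e-01 -9.71352123e-01  2.17364790e-04]
centre [ 0.5622 -0.0501] rad 0.1124 61 61
idx 0.065 -65.94 614
idx 0.06 -66.05 118
idx 0.055 -66.25 49
post top 191.47 186 0.06569078741694619
nib 195.34 162
bar 193.38 186
```

View pics/w3.png

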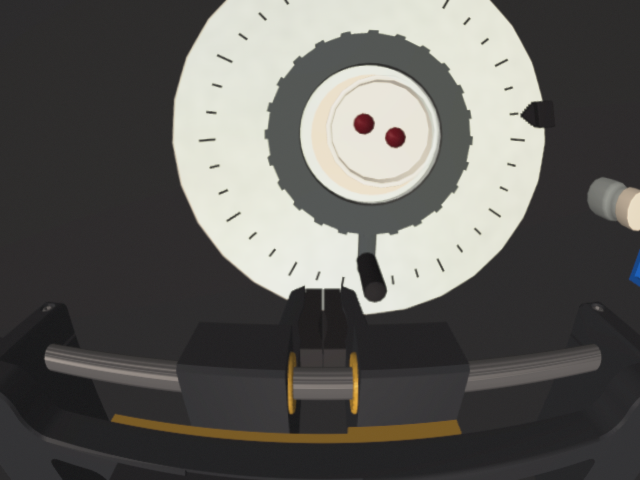

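```bash
python3 -m inch '[[3,0,0,0,0,0],[3,0,0,0,0,0],[2,0,0,0,0,0],[2.9,0,-0.6,0,-0.04,0],[4.4,0,-0.9,0,-0.06,0],[5.8,0,-1.1,0,-0.08,0],[5.8,0,-1.1,0,-0.08,0],[4.4,0,-0.9,0,-0.06,0],[2.9,0,-0.6,0,-0.04,0],[0,0,0,0,0,0],[0,0,0,0,0,0]]'
cat > look.py <<'E'
import sys
from h import *
from plant import r
n=sys.argv[1]
s=r.get_state();d=r.snapshot("wrist");cv2.imwrite(f"pics/{n}.png",d["img"][:,:,::-1]);np.savez(f"pics/{n}.npz",pos=s["tool_pos"],quat=s["eef_rot"],**d)
M=R.from_quat(s["eef_rot"]).as_matrix();print(s["tool_pos"],M[:,0],s["q"][6],s["contact_force"])
c=np.array([.5622,-.05]);e=c-s["tool_pos"][:2];print("axis rel tool x,z mm",1e3*e@M[:2,0],1e3*e@M[:2,2],"z lean",M[2])
E
python3 look.py w4
```

```text
clock: 4.13
tool_pos: [0.4928, -0.0761, 0.08]
eef_rot: [-0.625, 0.33, -0.33, 0.625]
contact_force: [-0.0, -0.1, 0.4]
opening: 0.001
[ 0.49278087 -0.07610677  0.07995194] [ 5.64740071e-01 -8.25268830e-01 -9.86868009e-05] -1.2080213015096337 [-0.02244616 -0.14856465  0.38332319]
axis rel tool x,z mm 17.658661547363444 72.03298349227036 z lean [-9.86868009e-05 -9.99999995e-01 -2.79191018e-05]
```

View pics/w4.png

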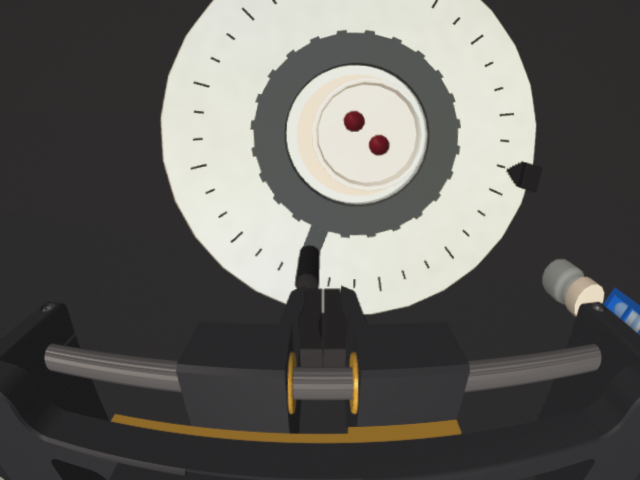

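Run:
```python
from h import *
from plant import r
d=dict(np.load("pics/w4.npz"));im=d["img"][210:370,240:420]
im=(255*(im/255.)**.5).astype(np.uint8);cv2.imwrite("pics/w4z.png",cv2.resize(im,None,fx=3.7,fy=3.7,interpolation=cv2.INTER_CUBIC)[:,:,::-1])
d=r.snapshot("side");im=d["img"][140:300,260:440];im=(255*(im/255.)**.6).astype(np.uint8)
cv2.imwrite("pics/s4.png",cv2.resize(im,None,fx=3.7,fy=3.7,interpolation=cv2.INTER_CUBIC)[:,:,::-1])
```

```text
(no output)
```

View pics/w4z.png

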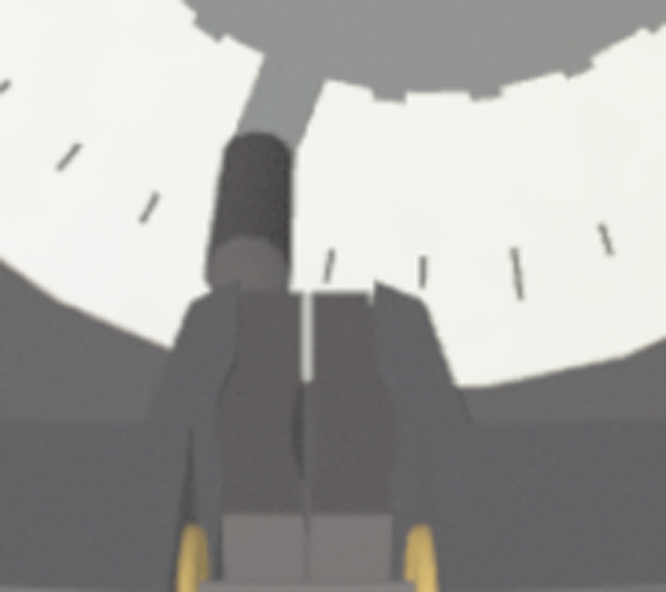

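View pics/s4.png

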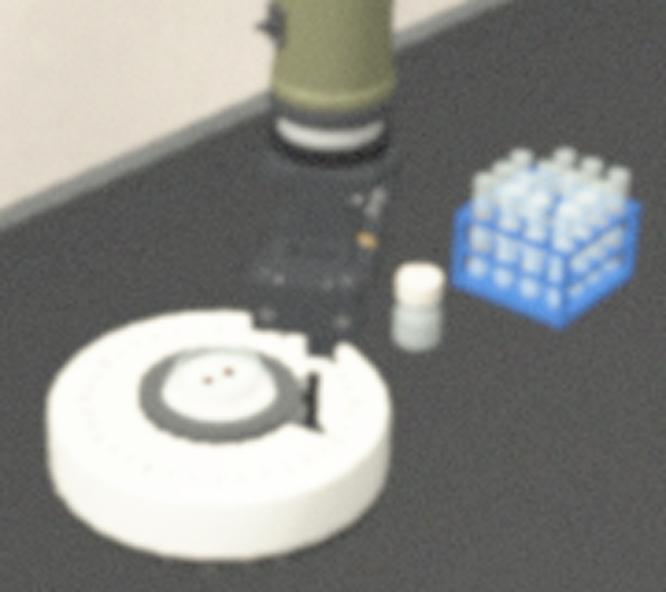

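Run:
```python
from h import *
from plant import r
s=r.get_state();print(s["clock"],s["tool_pos"])
d=r.snapshot("side");T=d["camera_from_world"]
print("TCP proj side",proj(d,s["tool_pos"]),"post top expected",proj(d,[[.4923,-.0672,.103],[.4923,-.0672,.064]]))
print(-T[:3,:3].T@T[:3,3])
Z=d["range_z"]
def bp(u,v):
    z=Z[v,u];K=d["mtx"];c=np.array([(u-K[0,2])/K[0,0]*z,(v-K[1,2])/K[0,0]*z,z]);return T[:3,:3].T@(c-T[:3,3])
for v in range(216,260,3): print(v,[(u,bp(u,v).round(3).tolist()) for u in(338,344,347,350)])
w=dict(np.load("pics/w4.npz"));print("TCP wrist",wproj(w,w["pos"],w["quat"],s["tool_pos"]),wproj(w,w["pos"],w["quat"],[[.4923,-.0672,.103],[.4923,-.0672,.064]]),w["range_z"][295:345:10,[315,335]])
```

```text
4.2333 [ 0.49271524 -0.07570549  0.07996588]
TCP proj side [[346.04432895 246.9921481 ]] post top expected [[343.98915168 240.49538236]
 [343.60857841 253.8552631 ]]
[-0.34864944  0.84995535  0.9200288 ]
216 [(338, [0.443, 0.008, 0.225]), (344, [0.438, -0.006, 0.221]), (347, [0.432, -0.008, 0.223]), (350, [0.429, -0.015, 0.221])]
219 [(338, [0.445, 0.006, 0.215]), (344, [0.431, 0.002, 0.22]), (347, [0.427, -0.004, 0.219]), (350, [0.421, -0.007, 0.22])]
222 [(338, [0.446, 0.004, 0.206]), (344, [0.433, -0.001, 0.209]), (347, [0.431, -0.008, 0.208]), (350, [0.425, -0.012, 0.209])]
225 [(338, [0.45, 0.0, 0.195]), (344, [0.439, -0.008, 0.197]), (347, [0.435, -0.013, 0.196]), (350, [0.429, -0.016, 0.197])]
228 [(338, [0.452, -0.002, 0.185]), (344, [0.439, -0.008, 0.189]), (347, [0.436, -0.014, 0.187]), (350, [0.431, -0.019, 0.188])]
231 [(338, [0.585, -0.144, 0.053]), (344, [0.487, -0.06, 0.136]), (347, [0.436, -0.015, 0.179]), (350, [0.427, -0.014, 0.183])]
234 [(338, [0.574, -0.132, 0.055]), (344, [0.491, -0.065, 0.123]), (347, [0.478, -0.062, 0.13]), (350, [0.475, -0.069, 0.128])]
237 [
[... 546 characters left out ...]
4, [0.489, -0.064, 0.081]), (347, [0.511, -0.099, 0.054]), (350, [0.502, -0.101, 0.057])]
252 [(338, [0.508, -0.064, 0.063]), (344, [0.488, -0.063, 0.074]), (347, [0.499, -0.086, 0.057]), (350, [0.496, -0.094, 0.055])]
255 [(338, [0.509, -0.065, 0.053]), (344, [0.486, -0.062, 0.066]), (347, [0.482, -0.068, 0.066]), (350, [0.484, -0.082, 0.057])]
258 [(338, [0.498, -0.054, 0.055]), (344, [0.485, -0.061, 0.058]), (347, [0.482, -0.069, 0.056]), (350, [0.48, -0.077, 0.053])]
TCP wrist [[322.11485112 272.77813799]] [[306.64460599 284.13447949]
 [309.37915254 254.11373063]] [[0.15587981 0.15636462]
 [0.14651369 0.14713766]
 [0.13963012 0.1405041 ]
 [0.13318765 0.13305579]
 [0.12613904 0.12708507]]
```

The lever hasn't moved. Depth from both the wrist and side views puts the real fingertip about 38 mm short of the stated TCP, so the fingers passed over the post. I'll back off first, then check the tip with depth again.

```bash
python3 -m inch '[[-7.1,0,2.1,0,0.1,0],[-7.1,0,2.1,0,0.1,0],[-7.1,0,2.1,0,0.1,0],[-4.3,0,1.1,0,0.06,0],[-10,0,0,0,0,0],[-6,0,0,0,0,0],[0,0,0,0,0,0],[0,0,0,0,0,0]]'
python3 look.py w5
python3 - <<'E'
from h import *
w=dict(np.load("pics/w5.npz"));Z=w["range_z"];K=w["mtx"];T=w["tool_from_camera"]
w0=dict(np.load("pics/wrist0.npz"))
def tp(Z,u,v):
    d=np.array([u-K[0,2],v-K[1,2]])/K[0,0];th=np.linalg.norm(d);z=Z[v,u];x=np.r_[d/th*np.tan(th)*z,z];return (1e3*(T[:3,:3]@x+T[:3,3])).round(1)
for u in(295,300,305,312,318,328,335,342,347,350): print(u,[tp(Z,u,v).tolist() for v in(288,291,294,300,315)])
print("open0",[tp(w0["range_z"],u,v).tolist() for u,v in((205,292),(220,292),(215,300),(435,295),(425,292))])
print("ring top/drum z check", [ (R.from_quat(w["quat"]).apply(tp(Z,u,v)/1e3)+w["pos"]).round(4).tolist() for u,v in((372,46),(250,180),(450,260))])
E
```

```text
clock: 4.95
tool_pos: [0.4839, -0.0338, 0.08]
eef_rot: [0.557, -0.435, 0.435, -0.557]
contact_force: [-0.4, -0.5, 1.2]
opening: 0.005
[ 0.48391426 -0.0338312   0.08002191] [ 2.41605279e-01 -9.70374609e-01 -9.10297066e-05] -1.4836187500331 [-0.38258046 -0.52187052  1.17185666]
axis rel tool x,z mm 34.60403693671168 72.06002408903105 z lean [-9.10297066e-05 -9.99999984e-01 -1.56051210e-04]
295 [[-17.0, 25.1, -21.5], [-11.5, -40.5, 9.9], [-11.3, -43.5, 10.0], [-11.0, -47.8, 9.5], [-10.2, -60.1, 9.7]]
300 [[-9.5, -38.2, 10.2], [-9.4, -40.9, 10.1], [-9.2, -43.2, 9.9], [-9.0, -47.6, 9.4], [-8.4, -58.7, 8.9]]
305 [[-10.7, 25.0, -21.4], [-7.5, -36.9, 8.1], [-7.4, -39.6, 8.0], [-7.1, -44.8, 7.9], [-6.6, -57.5, 8.2]]
312 [[-6.4, 24.6, -21.2], [-4.4, -37.8, 8.5], [-4.3, -40.0, 8.2], [-4.2, -45.8, 8.5], [-3.9, -58.7, 8.9]]
318 [[-2.7, 24.0, -20.9], [-1.8, -37.4, 8.3], [-1.8, -40.3, 8.4], [-1.7, -47.1, 9.2], [-1.6, -57.2, 8.0]]
328 [[3.5, 25.0, -21.4], [2.5, -37.3, 8.3], [2.5, -39.9, 8.2], [2.4, -45.8, 8.4], [2.2, -58.0, 8.5]]
335 [[7.8, 24.7, -21.3], [5.5, -37.7, 8.5], [5.4, -40.1, 8.2], [5.3, -45.5, 8.3], [4.9, -57.6, 8.2]]
342 [[8.5, -37.3, 9.7], [8.3, -41.0, 10.1], [8.3, -42.7, 9.6], [8.0, -47.6, 9.4], [7.6, -57.8, 8.3]]
347 [[10.7, -37.1, 9.6], [10.5, -40.9, 10.1], [10.3, -43.7, 10.1], [10.0, -48.1, 9.7], [9.4, -59.8, 9.5]]
350 [[17.1, 25.0, -21.5], [11.7, -40.8, 10.0], [11.6, -43.5, 10.0], [11.3, -47.9, 9.5], [10.4, -61.0, 10.2]]
open0 [[-51.6, -40.0, 8.3], [-44.6, -40.1, 8.6], [-45.0, -47.1, 8.3], [48.5, -43.3, 8.5], [44.9, -39.7, 8.3]]
ring top/drum z check [[0.6058, -0.0301, 0.0656], [0.5188, 0.017, 0.0553], [0.4998, -0.112, 0.0547]]
```

View pics/w5.png

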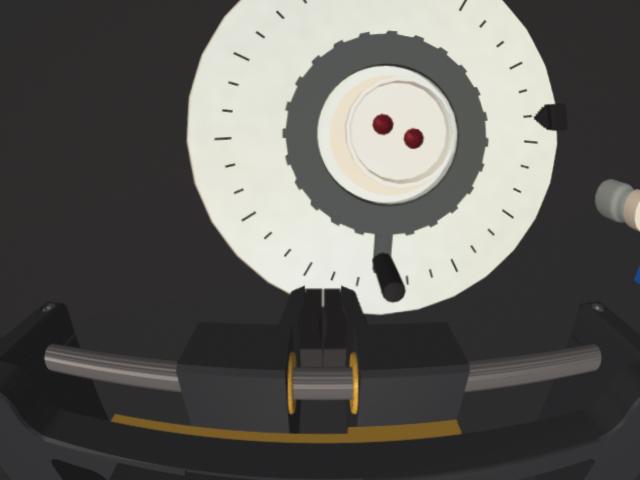

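```bash
python3 -m inch '[[0,10,0,0,0,0],[0,12,0,0,0,0],[0,10,0,0,0,0],[0,4,0,0,0,0],[0,0,0,0,0,0],[3,0,0,0,0,0],[3,0,0,0,0,0],[2,0,0,0,0,0],[0,0,0,0,0,0],[0,0,0,0,0,0]]'
python3 look.py w6
python3 - <<'E'
from h import *
d=dict(np.load("pics/w6.npz"));im=d["img"][180:370,240:440]
im=(255*(im/255.)**.5).astype(np.uint8);cv2.imwrite("pics/w6z.png",cv2.resize(im,None,fx=3.1,fy=3.1,interpolation=cv2.INTER_CUBIC)[:,:,::-1])
E
```

```text
clock: 5.83
tool_pos: [0.4863, -0.0424, 0.0444]
eef_rot: [-0.556, 0.436, -0.436, 0.557]
contact_force: [-0.3, -0.3, -2.1]
opening: 0.007
[ 0.4862504  -0.04244797  0.04435531] [ 2.38940160e-01 -9.71034240e-01  3.23696638e-04] -1.4811754146387568 [-0.25726026 -0.31685238 -2.11575441]
axis rel tool x,z mm 25.480692940069424 71.94515541702744 z lean [ 3.23696638e-04 -9.99999708e-01  6.92847216e-04]
```

View pics/w6z.png

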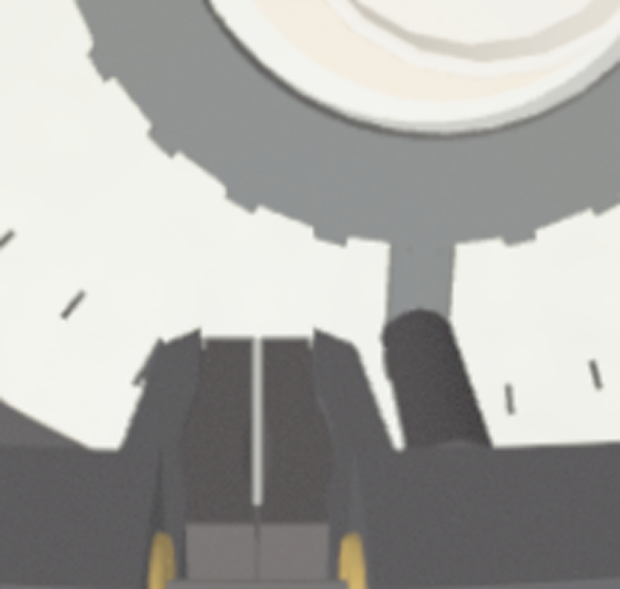

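```bash
python3 - <<'E'
from h import *
w=dict(np.load("pics/w6.npz"));Z=w["range_z"];K=w["mtx"];T=w["tool_from_camera"]
def tp(u,v):
    d=np.array([u-K[0,2],v-K[1,2]])/K[0,0];th=np.linalg.norm(d);z=Z[v,u];x=np.r_[d/th*np.tan(th)*z,z];return (1e3*(T[:3,:3]@x+T[:3,3])).round(1)
for v in (282,290,300,310,318,324,330,340,355): print(v,[tp(u,v).tolist() for u in(330,352,358,364,375,385,420)])
E
python3 -m inch '[[0,0,0,0,0,0]]'
```

```text
282 [[3.9, -10.4, -0.3], [15.0, -12.0, 0.4], [18.1, -11.2, 0.0], [20.4, -17.4, 2.9], [25.0, -22.9, 5.5], [32.0, -11.3, -0.1], [50.6, -11.2, -0.6]]
290 [[3.4, -37.7, 9.0], [12.7, -39.4, 9.8], [18.3, -10.4, -4.9], [19.9, -22.9, 1.4], [24.2, -29.4, 4.6], [29.1, -28.3, 3.9], [51.1, -11.0, -5.3]]
300 [[3.2, -45.1, 8.1], [12.0, -48.6, 9.9], [18.6, -10.1, -11.0], [20.7, -18.5, -6.5], [22.9, -39.0, 4.6], [26.9, -41.4, 5.8], [51.9, -10.6, -11.5]]
310 [[3.1, -53.1, 7.9], [11.5, -56.4, 9.7], [13.9, -56.0, 9.4], [21.8, -11.8, -16.1], [21.8, -47.7, 4.5], [25.5, -50.4, 6.0], [52.5, -10.9, -17.5]]
318 [[3.0, -60.5, 8.7], [11.1, -62.5, 9.8], [13.2, -63.8, 10.5], [15.6, -61.7, 9.2], [21.3, -52.6, 3.6], [24.6, -56.5, 5.9], [53.1, -11.0, -22.6]]
324 [[2.9, -64.1, 8.2], [10.8, -66.7, 9.8], [8.7, -104.6, 33.6], [10.3, -103.6, 32.9], [13.0, -104.0, 33.1], [15.6, -103.5, 32.7], [24.0, -105.3, 33.5]]
330 [[2.8, -68.3, 8.3], [10.5, -71.0, 9.9], [8.6, -106.6, 33.1], [10.0, -107.0, 33.3], [12.6, -106.8, 33.1], [15.0, -106.8, 33.1], [23.4, -107.7, 33.3]]
340 [[2.7, -75.0, 8.5], [10.0, -78.0, 10.5], [8.2, -111.2, 33.4], [9.6, -111.1, 33.3], [12.2, -110.6, 32.9], [14.4, -111.0, 33.0], [22.5, -111.9, 33.3]]
355 [[2.7, -78.8, 4.9], [7.0, -111.2, 29.1], [7.9, -115.7, 32.5], [9.0, -117.3, 33.6], [11.4, -116.9, 33.3], [13.6, -116.5, 32.9], [21.2, -117.4, 33.1]]
clock: 5.97
tool_pos: [0.486, -0.042, 0.0442]
eef_rot: [-0.557, 0.436, -0.436, 0.557]
contact_force: [0.5, 0.7, -0.4]
opening: 0.006
```

```bash
python3 -m inch '[[2,0,0,0,0,0],[1.5,0,0,0,0,0],[2.9,0,-0.8,0,-0.04,0],[4.4,0,-1.2,0,-0.06,0],[4.4,0,-1.2,0,-0.06,0],[4.4,0,-1.2,0,-0.06,0],[4.4,0,-1.2,0,-0.06,0],[4.4,0,-1.2,0,-0.06,0],[4.4,0,-1.2,0,-0.06,0],[4.4,0,-1.2,0,-0.06,0],[2.9,0,-0.8,0,-0.04,0]]'
python3 look.py w7;python3 meas.py pics/w7.npz 218
```

```text
clock: 6.88
tool_pos: [0.4938, -0.0823, 0.044]
eef_rot: [-0.648, 0.284, -0.284, 0.648]
contact_force: [-1.3, 0.9, 1.1]
opening: 0.004
[ 0.49378432 -0.08232438  0.043954  ] [ 0.67783442 -0.73521417 -0.00078799] -1.1436472196421952 [-1.25099101  0.93976692  1.11981141]
axis rel tool x,z mm 22.609163594229273 72.21076519644029 z lean [-7.87989500e-04 -9.99999645e-01 -2.99378736e-04]
centre [ 0.5622 -0.0503] rad 0.1121 55 56
idx 0.065 -65.94 819
idx 0.06 -65.82 150
idx 0.055 -65.84 53
post top 218.35 257 0.0675115053970055
nib 217.96 292
bar 220.93 258
```

View pics/w7.png

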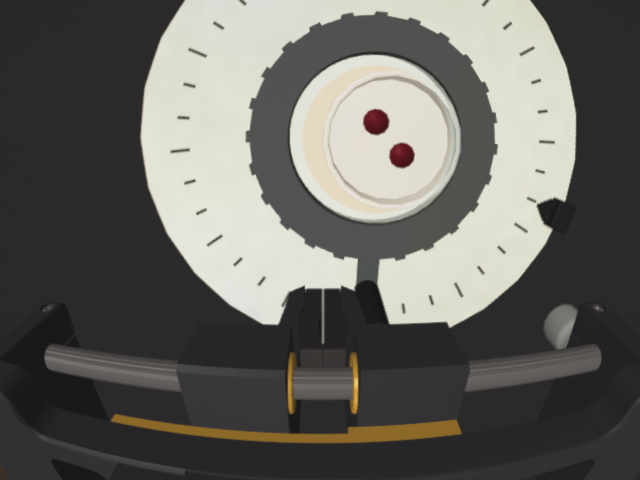

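Contact now works: the lever has moved to about 221° with a 1.6 N push. About 73° remain, so I'm continuing.

```bash
python3 -m inch '[[4.4,0,-1.2,0,-0.06,0],[5.8,0,-1.5,0,-0.08,0],[5.8,0,-1.5,0,-0.08,0],[5.8,0,-1.5,0,-0.08,0],[5.8,0,-1.5,0,-0.08,0],[5.8,0,-1.5,0,-0.08,0],[5.8,0,-1.5,0,-0.08,0],[5.8,0,-1.5,0,-0.08,0],[5.8,0,-1.5,0,-0.08,0],[5.8,0,-1.5,0,-0.08,0],[5.8,0,-1.5,0,-0.08,0],[4.4,0,-1.2,0,-0.06,0]]'
python3 look.py w8;python3 meas.py pics/w8.npz 275
```

```text
clock: 7.93
tool_pos: [0.5457, -0.1246, 0.0438]
eef_rot: [0.707, 0.032, -0.034, -0.706]
contact_force: [-1.6, -0.6, 0.4]
opening: 0.005
[ 0.54567358 -0.12463483  0.04378669] [ 0.99570721  0.09252577 -0.00247751] -0.42798524566481194 [-1.62944313 -0.64406745  0.35654521]
axis rel tool x,z mm 23.361123057474657 72.78540892835696 z lean [-0.00247751 -0.99999609 -0.00129749]
centre [ 0.562  -0.0507] rad 0.112 62 63
idx 0.065 -66.3 881
idx 0.06 -68.66 267
idx 0.055 -65.96 61
post top 272.11 170 0.06497915624948052
nib 274.27 247
bar 272.95 262
```

View pics/w8.png

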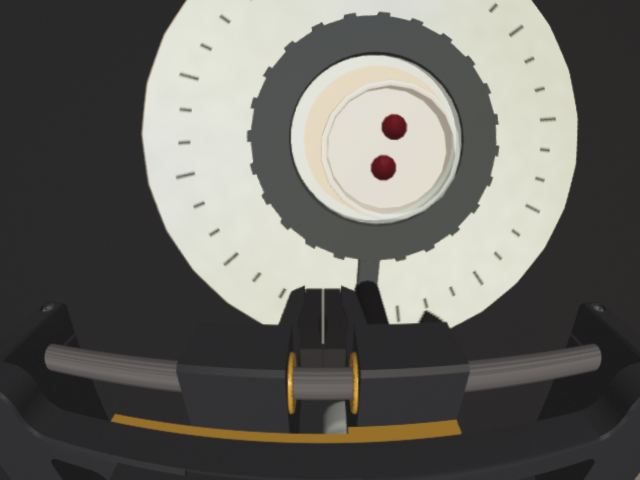

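```bash
python3 -m inch '[[4.4,0,-1,0,-0.06,0],[4.4,0,-1,0,-0.06,0],[4.4,0,-1,0,-0.06,0],[4.4,0,-1,0,-0.06,0],[2.9,0,-0.7,0,-0.04,0],[1.5,0,-0.4,0,-0.02,0],[0,0,0,0,0,0],[-6,0,0,0,0,0],[-10,0,0,0,0,0],[-8,0,0,0,0,0],[0,0,0,0,0,0],[0,0,0,0,0,0]]'
python3 look.py w9;python3 meas.py pics/w9.npz 290
```

```text
clock: 8.98
tool_pos: [0.5468, -0.1328, 0.0442]
eef_rot: [-0.694, -0.137, 0.137, 0.694]
contact_force: [0.3, -0.3, -0.5]
opening: 0.008
[ 0.54675337 -0.13277959  0.04420146] [9.24746944e-01 3.80582516e-01 1.95322470e-04] -0.185965033598686 [ 0.27999709 -0.3042938  -0.47839004]
axis rel tool x,z mm 45.78869018713844 70.67145143063104 z lean [ 1.95322470e-04 -9.99999981e-01  2.89487115e-05]
centre [ 0.5622 -0.0506] rad 0.1122 62 62
idx 0.065 -66.11 884
idx 0.06 -66.03 420
idx 0.055 -65.29 410
post top 287.22 116 0.06410977807833762
nib 292.45 151
bar 290.61 253
```

View pics/w9.png

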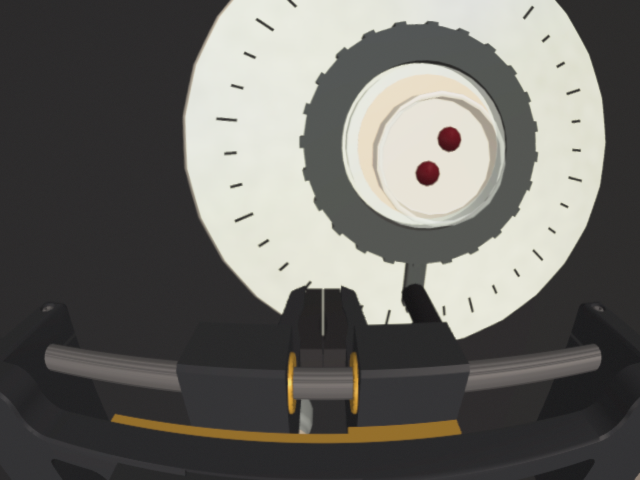

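```bash
python3 -m inch '[[0,-20,0,0,0,0],[0,-30,0,0,0,0],[0,-25,0,0,0,0],[6,-10,-20,0,0,0],[6,0,-30,0,0,0],[6,0,-25,0,0,0],[6,0,-10,0,0,0],[0,0,0,0,0,0],[0,0,0,0,0,0]]'
python3 look.py w10;python3 meas.py pics/w10.npz 290
python3 - <<'E'
from h import *
d=dict(np.load("pics/w10.npz"));c=np.array([.5622,-.0503]);b=np.radians(292)
p=wproj(d,d["pos"],d["quat"],np.r_[c+.085*np.array([np.cos(b),np.sin(b)]),.06])[0].astype(int);print(p)
im=d["img"][max(0,p[1]-60):p[1]+60,p[0]-70:p[0]+70]
im=(255*(im/255.)**.6).astype(np.uint8);cv2.imwrite("pics/w10z.png",cv2.resize(im,None,fx=5,fy=5,interpolation=cv2.INTER_CUBIC)[:,:,::-1])
E
```

```text
clock: 9.78
tool_pos: [0.6018, -0.2014, 0.1288]
eef_rot: [-0.693, -0.137, 0.137, 0.694]
contact_force: [-1.2, 0.6, 0.3]
opening: 0.005
[ 0.60181039 -0.20143576  0.12882926] [9.24650073e-01 3.80817150e-01 7.35177008e-04] 0.09612096063998439 [-1.20339933  0.6199654   0.26181602]
axis rel tool x,z mm 21.043590478494465 155.1093585208353 z lean [ 7.35177008e-04 -9.99999258e-01  9.71140476e-04]
centre [ 0.5621 -0.0504] rad 0.1125 39 39
idx 0.065 -65.91 372
idx 0.06 -66.05 87
idx 0.055 -65.76 62
post top 286.92 55 0.07309843817410625
nib 291.75 19
bar 290.97 144
[354 134]
```

View pics/w10.png

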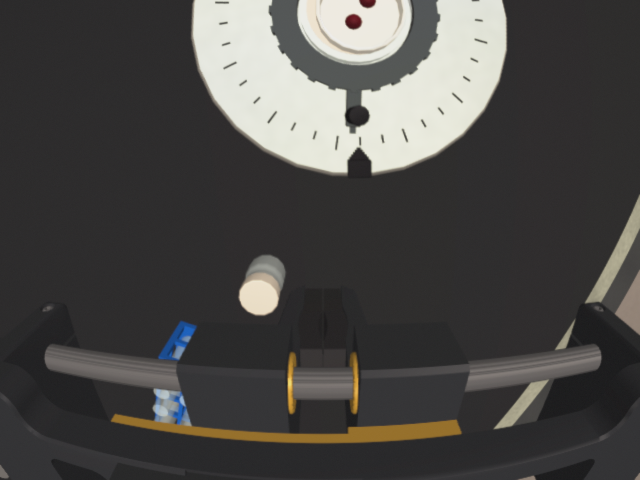

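View pics/w10z.png

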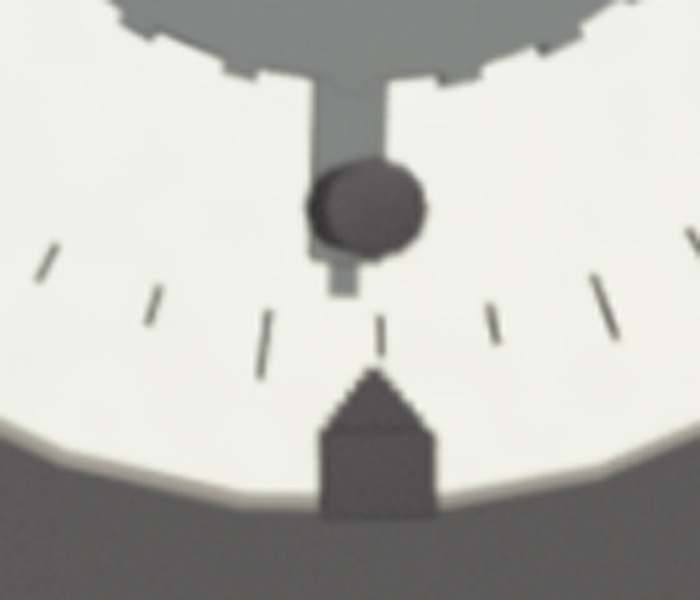

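```bash
cat > fine.py <<'E'
import sys
from meas import *
f=sys.argv[1];a0=float(sys.argv[2])
d,c,rr,a,g,pol=run(f)
for c in (c,np.array([.5622,-.0503])):
    dd=lambda x,b:(x-b+180)%360-180
    r2,a2=pol(.060,c);k=(r2>.0795)&(r2<.0835)&(g<165)&(abs(dd(a2,a0))<3.5);w=(220-g)[k];print("nib",a0+(dd(a2,a0)[k]*w).sum()/w.sum(),k.sum())
    r2,a2=pol(.064,c);k=(r2>.0575)&(r2<.064)&(g<165)&(abs(dd(a2,a0))<9);print("bar",a0+dd(a2,a0)[k].mean(),k.sum())
    r2,a2=pol(.065,c)
    for lo,hi in((.103,.108),(.108,.1125),(.0955,.101)):
        k=(r2>lo)&(r2<hi)&(g<75)&(abs(dd(a2,294))<8);print("idx",lo,294+dd(a2,294)[k].mean(),k.sum())
    r2,a2=pol(.055,c);k=(r2>.088)&(r2<.0925);tk=[]
    for b in range(-120,120,1):
        pass
    kk=k&(g<150)&(abs(dd(a2,a0))>7);ph=np.exp(1j*np.radians(a2[kk]*36));print("tick phase mod10",np.degrees(np.angle(ph.mean()))/36%10,abs(ph.mean()))
E
python3 fine.py pics/w10.npz 291
python3 - <<'E'
from h import *
d=dict(np.load("pics/w10.npz"))
for c in ([.5622,-.0503],):
  for n,x,y,z in(("nib tip",343,294,.060),("tick",380,335,.055),("tickL",264,345,.055),("wedge .065",374,368,.065),("wedge .06",374,368,.06),("block",378,475,.065)):
    P=wrist_pts(d,d["pos"],d["quat"],[(x+.5)/5-.5+284,(y+.5)/5-.5+74],z)[0,:2]-c;print(n,np.hypot(*P).round(4),(np.degrees(np.arctan2(P[1],P[0]))%360).round(2))
E
```

```text
centre [ 0.5621 -0.0504] rad 0.1125 39 39
nib 291.1501079654006 44
bar 291.1315426004625 155
idx 0.103 293.79280588679023 180
idx 0.108 294.2894473800253 155
idx 0.0955 293.7245231738919 100
tick phase mod10 4.8762647832327 0.9876101390132732
nib 291.0319373486638 43
bar 290.91037069532524 152
idx 0.103 293.69910462083817 177
idx 0.108 294.12269419540536 156
idx 0.0955 293.629781489935 100
tick phase mod10 4.822452788180446 0.9870447563650783
nib tip 0.0837 291.14
tick 0.0896 294.75
tickL 0.0919 284.79
wedge .065 0.0933 293.59
wedge .06 0.0937 293.89
block 0.1076 293.84
```

Pointer tip at 291.1° and index at 293.8°, so 2.7° (3.4 mm at the post) is left. I'm going back by the same path to finish the push gently.

```bash
python3 -m inch '[[-12,0,20,0,0,0],[-12,0,30,0,0,0],[0,0,25,0,0,0],[0,10,10,0,0,0],[0,25,0,0,0,0],[0,30,0,0,0,0],[0,15,0,0,0,0],[0,5,0,0,0,0],[0,0,0,0,0,0],[0,0,0,0,0,0]]'
python3 look.py w11
python3 -m inch '[[8,0,0,0,0,0],[8,0,0,0,0,0],[4,0,0,0,0,0],[2,0,0,0,0,0],[1,0,0,0,0,0],[1,0,0,0,0,0],[1.1,0,-0.3,0,-0.016,0],[1.1,0,-0.3,0,-0.016,0],[1,0,-0.3,0,-0.014,0],[0,0,0,0,0,0],[0,0,0,0,0,0],[0,0,0,0,0,0]]'
python3 look.py w12; python3 fine.py pics/w12.npz 293
```

```text
clock: 10.67
tool_pos: [0.5472, -0.1318, 0.0448]
eef_rot: [-0.693, -0.138, 0.138, 0.694]
contact_force: [-0.4, 0.1, 0.3]
opening: 0.003
[ 0.54721407 -0.13177884  0.04477674] [9.24038670e-01 3.82298115e-01 8.28906227e-04] -0.18685483114186063 [-0.40685805  0.09893511  0.31370834]
axis rel tool x,z mm 45.11148022062734 69.83772933733331 z lean [ 8.28906227e-04 -9.99999622e-01  2.64200003e-04]
clock: 11.72
tool_pos: [0.5725, -0.1234, 0.044]
eef_rot: [0.69, 0.153, -0.153, -0.69]
contact_force: [-1.7, 0.5, 1.3]
opening: 0.0
[ 0.57248925 -0.12336961  0.04399473] [9.06126999e-01 4.23005747e-01 1.27799046e-05] -0.133049422717176 [-1.6967366   0.51591906  1.31073293]
axis rel tool x,z mm 21.712405474522495 70.83459819843253 z lean [ 1.27799046e-05 -9.99999992e-01 -1.27161545e-04]
centre [ 0.562  -0.0508] rad 0.1121 52 53
nib 293.06191764538846 135
bar 294.1513329326179 286
idx 0.103 293.89668462961754 427
idx 0.108 293.93132830785163 372
idx 0.0955 293.9500721969856 449
tick phase mod10 4.631657687261129 0.5197270516990529
nib 293.0159643699052 134
bar 293.7738968397608 271
idx 0.103 294.03034026781825 410
idx 0.108 293.8632675332206 388
idx 0.0955 293.8835427376981 456
tick phase mod10 4.629026148458298 0.5160148388042123
```

Now back off along the same path and check.

```bash
python3 -m inch '[[-3,0,0,0,0,0],[-8,0,0,0,0,0],[-13,0,0,0,0,0],[0,-20,0,0,0,0],[0,-30,0,0,0,0],[0,-25,0,0,0,0],[6,-10,-20,0,0,0],[6,0,-30,0,0,0],[6,0,-25,0,0,0],[6,0,-10,0,0,0],[0,0,0,0,0,0],[0,0,0,0,0,0]]'
python3 -m inch '[[0,0,0,0,0,0],[0,0,0,0,0,0]]'
python3 look.py w13;python3 fine.py pics/w13.npz 294
python3 - <<'E'
from h import *
d=dict(np.load("pics/w13.npz"));c=np.array([.5622,-.0503]);b=np.radians(294)
p=wproj(d,d["pos"],d["quat"],np.r_[c+.085*np.array([np.cos(b),np.sin(b)]),.06])[0].astype(int);print(p)
im=d["img"][max(0,p[1]-60):p[1]+60,p[0]-70:p[0]+70]
im=(255*(im/255.)**.6).astype(np.uint8);cv2.imwrite("pics/w13z.png",cv2.resize(im,None,fx=5,fy=5,interpolation=cv2.INTER_CUBIC)[:,:,::-1])
E
```

```text
clock: 12.77
tool_pos: [0.6078, -0.2, 0.1286]
eef_rot: [-0.69, -0.153, 0.153, 0.691]
contact_force: [0.3, -0.4, 1.1]
opening: 0.003
clock: 12.93
tool_pos: [0.6076, -0.1987, 0.129]
eef_rot: [-0.69, -0.154, 0.154, 0.69]
contact_force: [-0.4, -0.2, -0.7]
opening: 0.008
[ 0.60758144 -0.19874258  0.12902338] [ 9.05059145e-01  4.25285361e-01 -5.52412189e-04] 0.1353108810102287 [-0.38898515 -0.15556159 -0.67035182]
axis rel tool x,z mm 22.185155734276822 153.9208576935417 z lean [-5.52412189e-04 -9.99999413e-01  9.31832192e-04]
centre [ 0.5624 -0.0506] rad 0.1124 43 43
nib 294.4042947071255 46
bar 293.9944368338866 156
idx 0.103 293.6808277677576 169
idx 0.108 294.0594451460913 168
idx 0.0955 293.74666246705203 107
tick phase mod10 4.851788773583632 0.9857675047822548
nib 294.2163481700202 47
bar 293.8300346024936 150
idx 0.103 293.66465882930186 165
idx 0.108 293.9330971230033 164
idx 0.0955 293.63004622625436 96
tick phase mod10 4.853710401048873 0.9804734976376513
[354 136]
```

View pics/w13z.png

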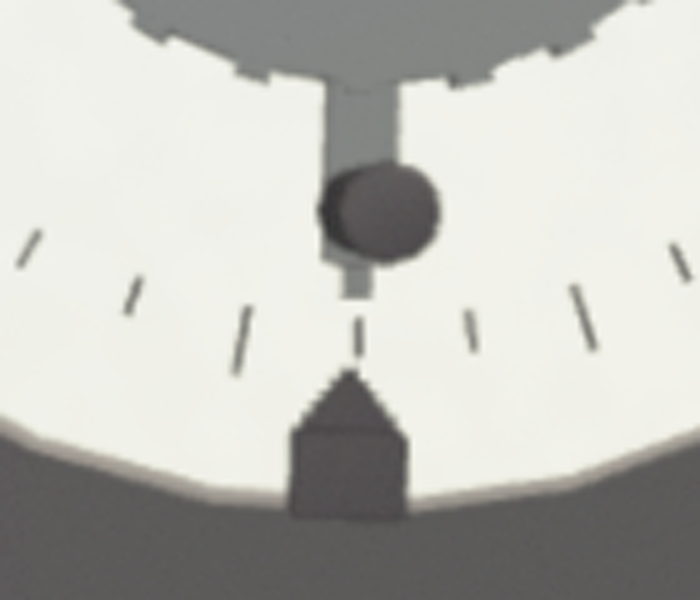

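It's aligned to within about 0.5°. I'll take one more view with the camera straight above the pointer line to remove the parallax.

```bash
python3 -m inch '[[8,0,0,0,0,0],[8,0,0,0,0,0],[6,0,0,0,0,0],[0,0,0,0,0,0],[0,0,0,0,0,0]]'
python3 look.py w14;python3 fine.py pics/w14.npz 294
python3 - <<'E'
from h import *
d=dict(np.load("pics/w14.npz"));c=np.array([.5622,-.0503]);b=np.radians(294)
p=wproj(d,d["pos"],d["quat"],np.r_[c+.085*np.array([np.cos(b),np.sin(b)]),.06])[0].astype(int);print(p)
im=d["img"][max(0,p[1]-60):p[1]+60,p[0]-70:p[0]+70]
im=(255*(im/255.)**.6).astype(np.uint8);cv2.imwrite("pics/w14z.png",cv2.resize(im,None,fx=5,fy=5,interpolation=cv2.INTER_CUBIC)[:,:,::-1])
E
```

```text
clock: 13.4
tool_pos: [0.6289, -0.1901, 0.129]
eef_rot: [-0.69, -0.154, 0.153, 0.69]
contact_force: [-0.5, -0.1, -0.0]
opening: 0.01
[ 0.62894932 -0.19007838  0.12895233] [9.05626317e-01 4.24076430e-01 3.94141421e-04] 0.1350670481254741 [-0.52290611 -0.10291321 -0.017771  ]
axis rel tool x,z mm -1.0460004787376929 155.16548824880073 z lean [ 3.94141421e-04 -9.99999905e-01  1.85004161e-04]
centre [ 0.5622 -0.0507] rad 0.1124 40 40
nib 294.1989613595174 38
bar 294.18774662827445 146
idx 0.103 293.95971400459143 171
idx 0.108 294.03561147953303 160
idx 0.0955 293.94491473414837 101
tick phase mod10 4.775228510842339 0.9861719176097328
nib 294.11107450682937 46
bar 294.0438173182652 150
idx 0.103 293.87409178437156 155
idx 0.108 293.892548200649 160
idx 0.0955 293.832135925648 96
tick phase mod10 4.738063188078849 0.9788116766796238
[319 133]
```

View pics/w14z.png

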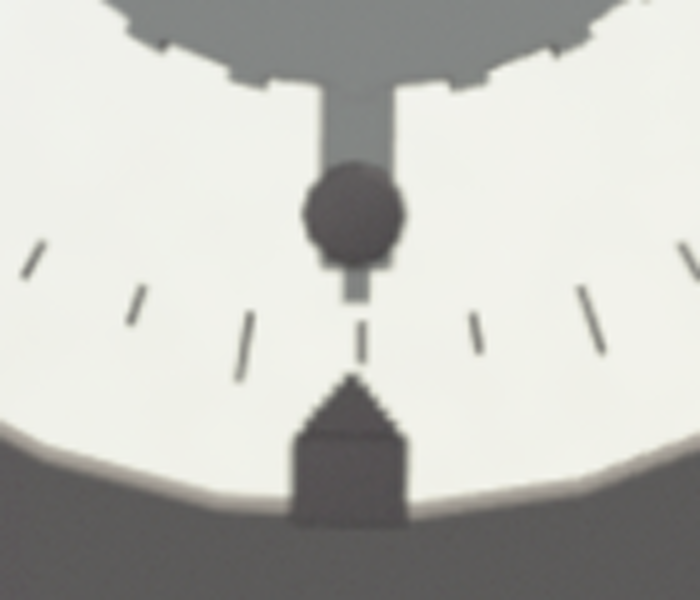

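Pointer at 294.1–294.2° against index at 293.9°, so they agree to about 0.25°. One quick look that nothing else moved, then I'll hand in.

Run:
```python
from h import *
from plant import r
d=r.snapshot("side");a=np.load("pics/side0.npz")["img"].astype(int);b=d["img"].astype(int)
D=abs(a-b).max(2)>60
for n,(u0,u1,v0,v1) in dict(bottle=(125,190,295,375),rack=(380,436,180,228),vial=(364,382,208,238),dish=(300,338,232,256),drum=(268,345,255,292)).items(): print(n,D[v0:v1,u0:u1].sum())
cv2.imwrite("pics/s14.png",d["img"][:,:,::-1])
```

```text
bottle 0
rack 0
vial 0
dish 10
drum 8
```

View pics/s14.png

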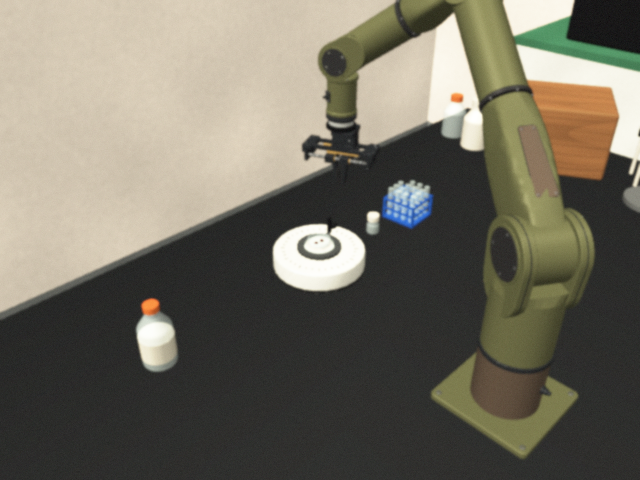

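The side view shows the arm clear, with the stand at (319,257), vial (373,222), rack and bottle unchanged. Handing in.

```bash
python3 -c "
from plant import r
print(r.finish_job())"
```

```text
the job is handed in; nothing more can be done
None
```

I pushed the lever about 100° counter-clockwise, using the side of the shut fingers against the post, until its pointer lined up with the index rider. I then lifted clear and handed in at about 13.5 s of the 48 s allowed.

- **Alignment:** with the camera straight above, the pointer reads about 294.1–294.2° and the index 293.9°, so it is off by about 0.25°. An earlier oblique view suggested up to 0.5°, part of that from viewing angle.
- **Forces:** contact readings showed 1.6–2.2 N while pushing, and only noise after I backed off.
- **Nothing else moved:** comparing side views before and after, the bottle, rack and vial showed no change. The dish and drum areas differed by only 8–10 pixels. The drum centre stayed within the 0.5 mm measuring scatter, and the index angle stayed within about 0.3°.
- **One check disagreed:** the real fingertips end about 38 mm short of the stated TCP. My first pass therefore went over the post without touching it. I measured this in the wrist and side depth images and lowered the tool to correct it.

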